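# Slide the strike-off paddle's grip out over the stand's edge

## Task

A flat wooden strike-off paddle lies on the low hardboard stand, too flat there to pick up, so push it along with your fingertips until the whole red grip, and no more than the grip, sticks out past the stand's steel-trimmed edge, pointing squarely out. Keep the paddle flat on the stand all the time: it is only pushed, never lifted, tipped or carried. Leave the canisters, the glass cylinder, the scoop and the meter cell where they are, and finish with the hand clear.

Things in the scene. Friction and masses are not known exactly. Their poses are not given: they have to be found in the camera images.
- stand: Low fixed stand, a brown pressed-hardboard slab, 320 (its x) x 360 (its y) mm, its flat top 45 mm above the table. Origin: centre of the underside, on the table. Its +y end, 180 mm from the origin, carries a 12 mm wide bright steel trim strip flush with the top, full width; beyond it is open air down to the table.
- trim_edge (a point): Middle of the outer top edge of the stand's steel trim; axes parallel to the stand's, +y points outward, square to the edge.
- paddle: Loose flat wooden paddle, 180 long, 8 mm thick, about 0.16 kg, flat on the stand. Pale blade 130 long x 80 wide with a straight square tail, then a red grip 50 long x 40 wide. Origin: underside, mid-width, halfway along. +y points to the grip: tail at y -90, grip begins at +40, its tip at +90 mm. It starts wholly on the stand, grip within about 20 degrees of square to the steel trim.
- grip_root (a point): Underside of the paddle on its middle line where the blade ends and the red grip begins (paddle y +40 mm); axes as the paddle's.
- cell: Loose gray moisture meter cell, a 44 mm diameter, 49 mm high round block, standing on the stand near its +x side. Origin: centre of the underside.
- scoop: Loose brass spoon scoop, 150 mm long and 40 mm wide at its cup, 22 mm high, lying on the stand near its -x side, its length roughly along the stand's y. Origin: underside, near the middle of its length.
- canister_silver: Loose silver tin canister with dark screw top, 84 mm diameter, 176 mm high, standing on the table. Origin: centre of the underside.
- canister_olive: Loose olive tin canister, 84 mm diameter, 176 mm high, on the table. Origin: centre of the underside.
- canister_olive2: Second loose olive tin canister, same size, on the table. Origin: centre of the underside.
- cylinder_glass: Loose glass graduated cylinder, foot 68 mm diameter, 224 mm high, on the table to the left. Origin: centre of the underside.
There are look-alikes about, which are no part of the job. Of the things that look like the paddle, the middle-sized one is meant.

How it is judged:
By the outcome, as a careful person would: the job done as asked, in the order asked, and still so for the second after the job is handed in, with the robot touching nothing.
It also fails if it takes over 51 s, if anything falls off the work surface, if the arm or the gripper's body presses on something with over 40 N, if the wrist force passes 120 N, or if a joint passes its speed limit or range.

## Robot

A 6-joint arm with a two-finger parallel gripper is mounted at the origin on the work surface. World frame = base frame: x ahead of the robot, y to its left, z up, the work surface at z = 0. Lengths are in m, angles in degrees, forces in N, time in s.
With the tool pointing down it reaches from about 0.4 to 0.825 m from the base axis. Payload 7 kg.
Tool frame: the origin (TCP) lies on the centre line of the jaws, within the pads' length; the fingertips stand 22 mm ahead of it and the grasp point (between the pads) lies 3 mm ahead of it; z points along the fingers, y is the line along which they close (so a half turn about z gives the same grasp; the last joint's range is limited). The gripper opens to 85 mm and grips with 20 to 120 N. Pads are 22 mm wide; open, the fingers measure 114 mm over their backs; the gripper's body (76 mm by 85 mm) begins 54 mm behind the grasp point. The pads swing forward as they close: fully open they stand 13 mm farther back than shut.
Start: joints at [-48.466, 20.546, 0.682, 0, -70.136, -16.507], TCP at [0.286, -0.612, 0.253] pointing down, gripper open.
Joint ranges: [-176.03, 176.03], [-82.01, 121.73], [-58.28, 71.71], [-173.87, 95.51], [-174.79, -0.11], [-173.66, 173.66]. Speed limits (degrees/s): [136.94, 136.94, 172.46, 180, 180, 180].

## Interface

Orientations are given as [roll, pitch, yaw] about the fixed x, y, z axes, in that order (R = Rz(yaw) Ry(pitch) Rx(roll)).
In Python, from rig import status, imaging, finish_job gives the robot as it stands.
- The arm moves only by the tool send_rows, never from a script. Its argument "rows" is a list of rows, each an object of numbers: "tx", "ty", "tz": the shift along the tool's x, y, z in units of 30 mm (1.0 is 30 mm); "wx", "wy", "wz": the turn, a rotation vector about the tool's x, y, z in units of 6 degrees (1.0 is 6 degrees); "gripper": the closure, from -1 (fully open) to 1 (shut). A call has exactly 8 rows; each row shifts and turns the commanded pose from where the row before left it, along the tool's axes as they then stand; what a row does not reach is not made up. A row lasts 1/12 s, in which the tool goes at most 41.7 mm and 7.16 degrees, less where a joint would pass 70% of its speed; a pose out of reach is approached as far as the arm can. A call is refused whole if a number of a shift passes 1 or a number of a turn 1, either way. A call with a gripper value outside its range is refused whole. The fingers move at their own pace and stop on an object; the grip force is fixed at half the most. Time passes only in rows, so rows that do not move let the fingers close, or fill a call up. It gives the time, the measured TCP pose, the force, the opening and the grip force at its end, in the units of the state.
- status.observe(): the state, without advancing time (a new reading comes with each control period).
- imaging.get_image(name): name is "scene" or "top"; returns a dict with "color" (400x640x3 uint8, blue, green, red), "intrinsics" (3x3 intrinsics, pixels), "world_from_camera" (4x4, takes a point from camera to world coordinates). Camera axes: x right, y up, looking along -z (the intrinsics and any distortion apply to the point x, -y, -z); pixel columns grow to the right and rows downward; lengths in m; the calibration is good to about 2 mm. A picture is of the moment at which its call begins. There is no depth.
- finish_job(): hands the job in; it is judged then, once.
The state is a dict: "t": time; "joint_pos": joint angles; "qd": joint speeds; "tau": joint torques, N m; "eef_pos": TCP position; "tool_rot": TCP orientation; "ft_force": force on the tool from outside, world axes, zero at the start; "ft_torque": the same for the moment, N m; "width": finger opening in m; "finger_force": force on a finger pad.
Only numpy, scipy, OpenCV 4.12 (cv2) and the standard library are available. Lean on these libraries where they do the work, as an engineer would, in place of code of your own. Each camera call takes 0.05 s, during which the arm holds its last target. There are 200 camera calls.

## Working session

There is one attempt and no reset: what is moved stays moved. The work goes in short steps, Python scripts to look and compute and a tool call to move; the robot and the scene stay as the last step left them, time stands still between calls to the robot, and variables do not carry over. Pictures are saved under pics/ and viewed, at most 10 in all, crops included, and the job is handed in when it is done.

Besides the shell and the picture viewer there is one more tool, called after ">>>" by a JSON object that holds its "api" and its "payload", one argument or row to a line. send_rows: Moves the arm, as the interface text tells. Its arguments: {"type":"object","properties":{"rows":{"type":"array"}},"required":["rows"]}

```bash
mkdir -p pics
python3 - <<'E'
from rig import status, imaging
import cv2,numpy as np
for n in("top","scene"):
    d=imaging.get_image(n);cv2.imwrite(f"pics/{n}0.png",d["color"]);print(n,d["intrinsics"],d["world_from_camera"],d.keys())
s=status.observe();print({k:np.round(v,3) for k,v in s.items()})
E
```

```text
top [[462.51717742   0.         326.35177686]
 [  0.         462.51717742 204.15945718]
 [  0.           0.           1.        ]] [[-0.02196828  0.97649105 -0.21443561  0.15522935]
 [-0.99975641 -0.02191328  0.0026339   0.03240125]
 [-0.00212701  0.21444124  0.97673458  1.42683775]
 [ 0.          0.          0.          1.        ]] dict_keys(['color', 'intrinsics', 'world_from_camera'])
scene [[407.99438189   0.         319.65254851]
 [  0.         407.99438189 204.79087378]
 [  0.           0.           1.        ]] [[-0.39842543 -0.50677887  0.76448176  1.4720014 ]
 [ 0.91708258 -0.20673485  0.3409109   0.508618  ]
 [-0.01472141  0.83692047  0.54712649  0.80506176]
 [ 0.          0.          0.          1.        ]] dict_keys(['color', 'intrinsics', 'world_from_camera'])
{'t': np.float64(0.1), 'joint_pos': array([-4.8468e+01,  2.0588e+01,  6.4000e-01, -1.8000e-02, -7.0137e+01,
       -1.6508e+01]), 'qd': array([-0.052, -0.086,  0.052,  0.087, -0.017,  0.088]), 'tau': array([-4.0000e-03, -5.8476e+01,  2.9411e+01,  6.9550e+00, -3.0000e-03,
        0.0000e+00]), 'eef_pos': array([ 0.285, -0.611,  0.252]), 'tool_rot': array([ 1.79913e+02, -8.00000e-03, -1.54982e+02]), 'ft_force': array([ 0.681, -0.321, -0.392]), 'ft_torque': array([ 0.015, -0.035, -0.059]), 'finger_force': np.float64(0.0), 'width': np.float64(0.086)}
```

View pics/top0.png

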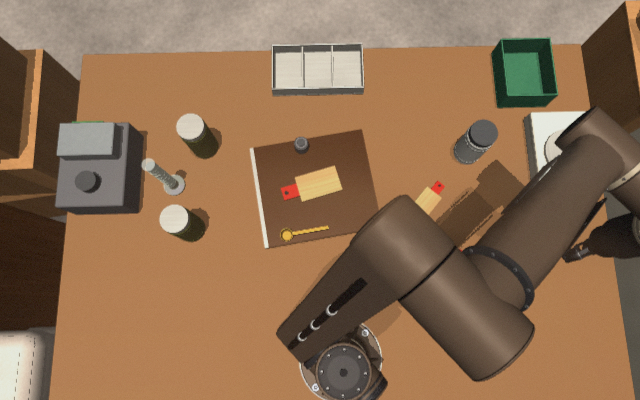

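View pics/scene0.png

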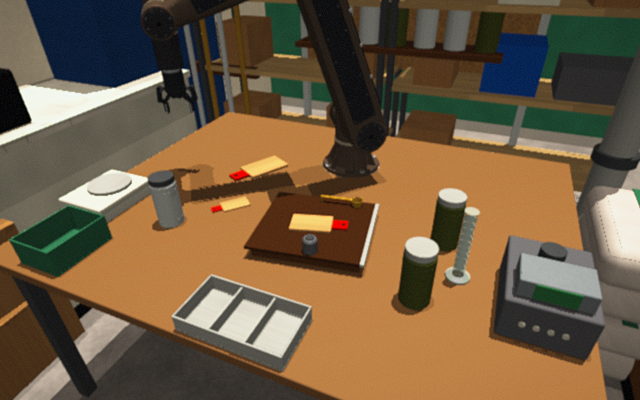

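The top view shows the stand at about (250–380, 130–247), with the trim on its left side from (252,148) to (267,247). The paddle lies on the stand, blade near (318,184) and red grip near (290,192). The cell is at (301,145), the scoop at (305,232), and the two look-alikes are off the stand.

```bash
cat > h.py <<'E'
from rig import status, imaging
import cv2,numpy as np
def px2w(d,uv,z):
    uv=np.atleast_2d(uv).astype(float);K=d["intrinsics"];T=d["world_from_camera"]
    c=np.c_[(uv[:,0]-K[0,2])/K[0,0],-(uv[:,1]-K[1,2])/K[1,1],-np.ones(len(uv))]@T[:3,:3].T
    return T[:3,3]+c*((z-T[2,3])/c[:,2])[:,None]
def w2px(d,p):
    T=d["world_from_camera"];K=d["intrinsics"];c=(np.atleast_2d(p)-T[:3,3])@T[:3,:3]
    return np.c_[K[0,0]*c[:,0]/-c[:,2]+K[0,2],K[1,1]*-c[:,1]/-c[:,2]+K[1,2]]
def blob(d,m,z,box):
    """min-area rect of the biggest blob of mask in box, rectified to plane z at 1 mm/px"""
    mm=np.zeros(m.shape,np.uint8);x0,y0,x1,y1=box;mm[y0:y1,x0:x1]=m[y0:y1,x0:x1]
    n,l,st,_=cv2.connectedComponentsWithStats(mm)
    i=1+np.argmax(st[1:,4]);v,u=np.nonzero(l==i)
    # pixel quads to world for area/moments
    q=np.concatenate([px2w(d,np.c_[u+a,v+b],z)[:,:2] for a in(-.5,.5) for b in(-.5,.5)])
    w=px2w(d,np.c_[u,v],z)[:,:2]
    r=cv2.minAreaRect((q*1000).astype(np.float32))
    C=np.cov(w.T);e,V=np.linalg.eigh(C)
    return dict(n=len(u),cen=w.mean(0)*1e3,rect=r,dims=np.sqrt(12*e)*1e3,ax=np.degrees(np.arctan2(V[1,1],V[0,1])))
def masks(d):
    h=cv2.cvtColor(d["color"],cv2.COLOR_BGR2HSV);H,S,V=h[...,0].astype(int),h[...,1].astype(int),h[...,2].astype(int)
    return dict(red=((H<6)|(H>174))&(S>180)&(V>130),pale=(H>12)&(H<28)&(S>60)&(S<170)&(V>170),
      trim=(S<60)&(V>150),brown=(V<100)&(S>90))
E
python3 - <<'E'
from h import *
np.set_printoptions(precision=1,suppress=True)
d=imaging.get_image("top");M=masks(d)
for k,z,b in(("red",.053,(240,120,390,255)),("pale",.053,(265,150,360,220)),("trim",.045,(242,140,275,255)),("brown",.045,(240,120,385,250))):
    print(k,blob(d,M[k],z,b))
c=d["color"]
print("cell",px2w(d,[301,145],.09)*1e3,"scoop",px2w(d,[[287,235],[328,227]],.055)*1e3)
print("can",px2w(d,[[190,124],[173,220]],.176)*1e3)
g=cv2.resize(c[115:260,235:395],None,fx=4.5,fy=4.5,interpolation=cv2.INTER_CUBIC);cv2.imwrite("pics/z0.png",g[:600])
s=imaging.get_image("scene");M=masks(s)
for k,b in(("red",(300,205,370,240)),("pale",(280,205,350,240))):
    print(k,blob(s,M[k],.053,b))
E
```

```text
red {'n': 188, 'cen': array([499. , 139.5]), 'rect': ((498.8153991699219, 139.9630584716797), (43.90823745727539, 52.37468719482422), 15.912141799926758), 'dims': array([41.7, 49.1]), 'ax': np.float64(109.68781844534915)}
pale {'n': 1060, 'cen': array([523.8,  52.7]), 'rect': ((524.0341186523438, 52.76910400390625), (83.97798919677734, 132.7008056640625), 16.071565628051758), 'dims': array([ 80.2, 129.2]), 'ax': np.float64(105.96167902331437)}
trim {'n': 365, 'cen': array([481.9, 235.5]), 'rect': ((487.1949462890625, 236.0231475830078), (323.9474182128906, 15.232409477233887), 9.074424743652344), 'dims': array([ 11. , 323.4]), 'ax': np.float64(-170.9304208592297)}
brown {'n': 583, 'cen': array([661.6, -15.3]), 'rect': ((645.400634765625, 24.28014373779297), (76.28974914550781, 235.48756408691406), 8.703775405883789), 'dims': array([ 58.9, 199.7]), 'ax': np.float64(95.32587383218821)}
cell [[634.8 101.9  90. ]] scoop [[364.6 148.5  55. ]
 [386.1  25.3  55. ]]
can [[675.  416.5 176. ]
 [394.7 451.6 176. ]]
red {'n': 136, 'cen': array([498.3, 142.8]), 'rect': ((497.6794128417969, 143.13348388671875), (48.179630279541016, 53.890098571777344), 22.28866195678711), 'dims': array([47.2, 49. ]), 'ax': np.float64(134.65053108413824)}
pale {'n': 635, 'cen': array([524. ,  54.6]), 'rect': ((522.5761108398438, 53.652915954589844), (90.0619888305664, 133.5791778564453), 16.04666519165039), 'dims': array([ 83.9, 130.4]), 'ax': np.float64(105.82734345459922)}
```

View pics/z0.png

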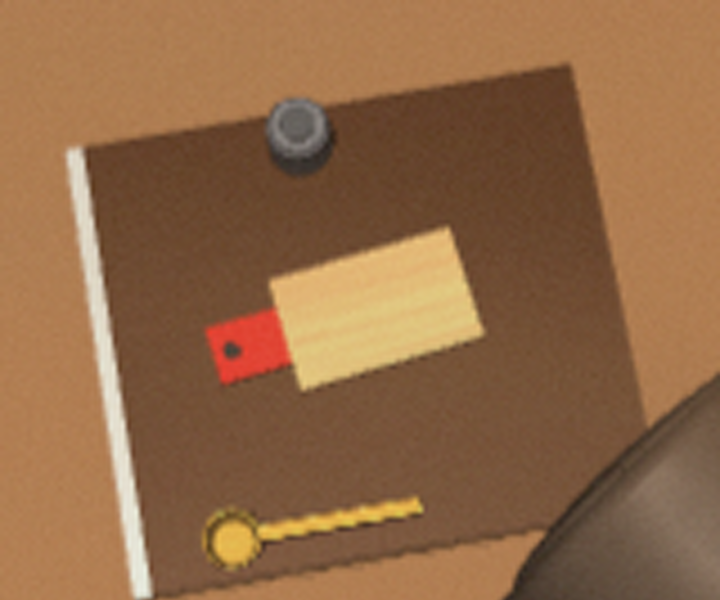

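>>> {"api": "send_rows", "payload": {
  "rows": [
    {"wz": -0.77,"gripper": -0.05},
    {"wz": -0.77,"gripper": -0.05},
    {"wz": -0.77,"gripper": -0.05},
    {"wz": -0.77,"gripper": -0.05},
    {"wz": -0.77,"gripper": -0.05},
    {"wz": -0.77,"gripper": -0.05},
    {"wz": -0.77,"gripper": -0.05},
    {"wz": -0.77,"gripper": -0.05}
  ]
}}

```text
validation failed for argument at $.ro...
```

>>> {"api": "send_rows", "payload": {
  "rows": [
    {"wz": -0.77,"gripper": -0.05},
    {"wz": -0.77,"gripper": -0.05},
    {"wz": -0.77,"gripper": -0.05},
    {"wz": -0.77,"gripper": -0.05},
    {"wz": -0.77,"gripper": -0.05},
    {"wz": -0.77,"gripper": -0.05},
    {"wz": -0.77,"gripper": -0.05},
    {"wz": -0.77,"gripper": -0.05}
  ]
}}

```text
validation failed for argument at $.ro...
```

>>> {"api": "send_rows", "payload": {
  "rows": [
    {"tx": 0,"ty": 0,"tz": 0,"wx": 0,"wy": 0,"wz": -0.77,"gripper": -0.05},
    {"tx": 0,"ty": 0,"tz": 0,"wx": 0,"wy": 0,"wz": -0.77,"gripper": -0.05},
    {"tx": 0,"ty": 0,"tz": 0,"wx": 0,"wy": 0,"wz": -0.77,"gripper": -0.05},
    {"tx": 0,"ty": 0,"tz": 0,"wx": 0,"wy": 0,"wz": -0.77,"gripper": -0.05},
    {"tx": 0,"ty": 0,"tz": 0,"wx": 0,"wy": 0,"wz": -0.77,"gripper": -0.05},
    {"tx": 0,"ty": 0,"tz": 0,"wx": 0,"wy": 0,"wz": -0.77,"gripper": -0.05},
    {"tx": 0,"ty": 0,"tz": 0,"wx": 0,"wy": 0,"wz": -0.77,"gripper": -0.05},
    {"tx": 0,"ty": 0,"tz": 0,"wx": 0,"wy": 0,"wz": -0.77,"gripper": -0.05}
  ]
}}

```text
t: 0.87
eef_pos: [0.2854, -0.6115, 0.253]
tool_rot: [180.0, 0.0, -117.8]
ft_force: [-0.2, 0.0, 0.1]
width: 0.0448
finger_force: 0.0
```

>>> {"api": "send_rows", "payload": {
  "rows": [
    {"tx": 0,"ty": 0,"tz": 0,"wx": 0,"wy": 0,"wz": -0.77,"gripper": -0.05},
    {"tx": 0,"ty": 0,"tz": 0,"wx": 0,"wy": 0,"wz": -0.77,"gripper": -0.05},
    {"tx": 0,"ty": 0,"tz": 0,"wx": 0,"wy": 0,"wz": -0.77,"gripper": -0.05},
    {"tx": 0,"ty": 0,"tz": 0,"wx": 0,"wy": 0,"wz": -0.77,"gripper": -0.05},
    {"tx": 0,"ty": 0,"tz": 0,"wx": 0,"wy": 0,"wz": -0.77,"gripper": -0.05},
    {"tx": 0,"ty": 0,"tz": 0,"wx": 0,"wy": 0,"wz": -0.77,"gripper": -0.05},
    {"tx": 0,"ty": 0,"tz": 0,"wx": 0,"wy": 0,"wz": -0.77,"gripper": -0.05},
    {"tx": 0,"ty": 0,"tz": 0,"wx": 0,"wy": 0,"wz": -0.76,"gripper": -0.05}
  ]
}}

```text
t: 1.53
eef_pos: [0.2855, -0.6115, 0.253]
tool_rot: [180.0, 0.0, -80.9]
ft_force: [0.4, 0.3, 0.2]
width: 0.0446
finger_force: 0.0
```

>>> {"api": "send_rows", "payload": {
  "rows": [
    {"tx": -0.71,"ty": -0.476,"tz": 0,"wx": 0,"wy": 0,"wz": 0,"gripper": -0.05},
    {"tx": -0.71,"ty": -0.476,"tz": 0,"wx": 0,"wy": 0,"wz": 0,"gripper": -0.05},
    {"tx": -0.71,"ty": -0.476,"tz": 0,"wx": 0,"wy": 0,"wz": 0,"gripper": -0.05},
    {"tx": -0.71,"ty": -0.476,"tz": 0,"wx": 0,"wy": 0,"wz": 0,"gripper": -0.05},
    {"tx": -0.71,"ty": -0.476,"tz": 0,"wx": 0,"wy": 0,"wz": 0,"gripper": -0.05},
    {"tx": -0.71,"ty": -0.476,"tz": 0,"wx": 0,"wy": 0,"wz": 0,"gripper": -0.05},
    {"tx": -0.71,"ty": -0.476,"tz": 0,"wx": 0,"wy": 0,"wz": 0,"gripper": -0.05},
    {"tx": -0.71,"ty": -0.476,"tz": 0,"wx": 0,"wy": 0,"wz": 0,"gripper": -0.05}
  ]
}}

```text
t: 2.2
eef_pos: [0.3724, -0.4244, 0.2532]
tool_rot: [-180.0, 0.0, -81.1]
ft_force: [0.6, -0.6, -0.3]
width: 0.0445
finger_force: 0.0
```

>>> {"api": "send_rows", "payload": {
  "rows": [
    {"tx": -0.71,"ty": -0.476,"tz": 0,"wx": 0,"wy": 0,"wz": 0,"gripper": -0.05},
    {"tx": -0.71,"ty": -0.476,"tz": 0,"wx": 0,"wy": 0,"wz": 0,"gripper": -0.05},
    {"tx": -0.71,"ty": -0.476,"tz": 0,"wx": 0,"wy": 0,"wz": 0,"gripper": -0.05},
    {"tx": -0.71,"ty": -0.476,"tz": 0,"wx": 0,"wy": 0,"wz": 0,"gripper": -0.05},
    {"tx": -0.71,"ty": -0.476,"tz": 0,"wx": 0,"wy": 0,"wz": 0,"gripper": -0.05},
    {"tx": -0.71,"ty": -0.476,"tz": 0,"wx": 0,"wy": 0,"wz": 0,"gripper": -0.05},
    {"tx": -0.71,"ty": -0.476,"tz": 0,"wx": 0,"wy": 0,"wz": 0,"gripper": -0.05},
    {"tx": -0.71,"ty": -0.476,"tz": 0,"wx": 0,"wy": 0,"wz": 0,"gripper": -0.05}
  ]
}}

```text
t: 2.87
eef_pos: [0.4589, -0.2384, 0.2533]
tool_rot: [-180.0, 0.0, -81.1]
ft_force: [0.9, 0.0, -1.2]
width: 0.0446
finger_force: 0.0
```

>>> {"api": "send_rows", "payload": {
  "rows": [
    {"tx": -0.71,"ty": -0.476,"tz": 0,"wx": 0,"wy": 0,"wz": 0,"gripper": -0.05},
    {"tx": -0.71,"ty": -0.476,"tz": 0,"wx": 0,"wy": 0,"wz": 0,"gripper": -0.05},
    {"tx": -0.71,"ty": -0.476,"tz": 0,"wx": 0,"wy": 0,"wz": 0,"gripper": -0.05},
    {"tx": -0.71,"ty": -0.476,"tz": 0,"wx": 0,"wy": 0,"wz": 0,"gripper": -0.05},
    {"tx": -0.71,"ty": -0.476,"tz": 0,"wx": 0,"wy": 0,"wz": 0,"gripper": -0.05},
    {"tx": -0.71,"ty": -0.476,"tz": 0,"wx": 0,"wy": 0,"wz": 0,"gripper": -0.05},
    {"tx": -0.71,"ty": -0.476,"tz": 0,"wx": 0,"wy": 0,"wz": 0,"gripper": -0.05},
    {"tx": -0.71,"ty": -0.476,"tz": 0,"wx": 0,"wy": 0,"wz": 0,"gripper": -0.05}
  ]
}}

```text
t: 3.53
eef_pos: [0.5454, -0.0523, 0.2533]
tool_rot: [-180.0, 0.0, -81.1]
ft_force: [0.7, -0.4, 0.2]
width: 0.0447
finger_force: 0.0
```

>>> {"api": "send_rows", "payload": {
  "rows": [
    {"tx": 0,"ty": 0,"tz": 0.7,"wx": 0,"wy": 0,"wz": 0,"gripper": -0.05},
    {"tx": 0,"ty": 0,"tz": 0.7,"wx": 0,"wy": 0,"wz": 0,"gripper": -0.05},
    {"tx": 0,"ty": 0,"tz": 0.7,"wx": 0,"wy": 0,"wz": 0,"gripper": -0.05},
    {"tx": 0,"ty": 0,"tz": 0.7,"wx": 0,"wy": 0,"wz": 0,"gripper": -0.05},
    {"tx": 0,"ty": 0,"tz": 0.7,"wx": 0,"wy": 0,"wz": 0,"gripper": -0.05},
    {"tx": 0,"ty": 0,"tz": 0.7,"wx": 0,"wy": 0,"wz": 0,"gripper": -0.05},
    {"tx": 0,"ty": 0,"tz": 0.7,"wx": 0,"wy": 0,"wz": 0,"gripper": -0.05},
    {"tx": 0,"ty": 0,"tz": 0.6,"wx": 0,"wy": 0,"wz": 0,"gripper": -0.05}
  ]
}}

```text
t: 4.2
eef_pos: [0.5447, -0.0537, 0.0869]
tool_rot: [180.0, 0.0, -81.1]
ft_force: [-0.1, 0.7, -0.8]
width: 0.0448
finger_force: 0.0
```

>>> {"api": "send_rows", "payload": {
  "rows": [
    {"tx": 0,"ty": 0,"tz": 0.08,"wx": 0,"wy": 0,"wz": 0,"gripper": -0.05},
    {"tx": 0,"ty": 0,"tz": 0.08,"wx": 0,"wy": 0,"wz": 0,"gripper": -0.05},
    {"tx": 0,"ty": 0,"tz": 0.08,"wx": 0,"wy": 0,"wz": 0,"gripper": -0.05},
    {"tx": 0,"ty": 0,"tz": 0.08,"wx": 0,"wy": 0,"wz": 0,"gripper": -0.05},
    {"tx": 0,"ty": 0,"tz": 0.08,"wx": 0,"wy": 0,"wz": 0,"gripper": -0.05},
    {"tx": 0,"ty": 0,"tz": 0.08,"wx": 0,"wy": 0,"wz": 0,"gripper": -0.05},
    {"tx": 0,"ty": 0,"tz": 0,"wx": 0,"wy": 0,"wz": 0,"gripper": -0.05},
    {"tx": 0,"ty": 0,"tz": 0,"wx": 0,"wy": 0,"wz": 0,"gripper": -0.05}
  ]
}}

```text
t: 4.87
eef_pos: [0.5453, -0.0536, 0.0741]
tool_rot: [-180.0, 0.0, -81.1]
ft_force: [-0.0, -0.3, -0.5]
width: 0.0449
finger_force: 0.0
```

>>> {"api": "send_rows", "payload": {
  "rows": [
    {"tx": 0,"ty": 0,"tz": 0.05,"wx": 0,"wy": 0,"wz": 0,"gripper": -0.05},
    {"tx": 0,"ty": 0,"tz": 0.05,"wx": 0,"wy": 0,"wz": 0,"gripper": -0.05},
    {"tx": 0,"ty": 0,"tz": 0.05,"wx": 0,"wy": 0,"wz": 0,"gripper": -0.05},
    {"tx": 0,"ty": 0,"tz": 0,"wx": 0,"wy": 0,"wz": 0,"gripper": -0.05},
    {"tx": 0,"ty": 0,"tz": 0,"wx": 0,"wy": 0,"wz": 0,"gripper": -0.05},
    {"tx": 0,"ty": 0,"tz": 0,"wx": 0,"wy": 0,"wz": 0,"gripper": -0.05},
    {"tx": 0,"ty": 0,"tz": 0,"wx": 0,"wy": 0,"wz": 0,"gripper": -0.05},
    {"tx": 0,"ty": 0,"tz": 0,"wx": 0,"wy": 0,"wz": 0,"gripper": -0.05}
  ]
}}

```text
t: 5.53
eef_pos: [0.5452, -0.0536, 0.0694]
tool_rot: [-180.0, -0.0, -81.1]
ft_force: [-0.4, -0.3, -0.7]
width: 0.0449
finger_force: 0.0
```

Run:
```python
from h import *
np.set_printoptions(precision=1,suppress=True)
for n,b1,b2,bt in(("top",(240,120,390,255),(265,150,360,220),(242,140,275,255)),("scene",(300,205,380,240),(280,205,350,240),None)):
    d=imaging.get_image(n);M=masks(d)
    for k,z,b in(("red",.053,b1),("pale",.053,b2),("trim",.045,bt)):
        if b: print(n,k,blob(d,M[k],z,b))
    c=d["color"]
    if n=="scene": cv2.imwrite("pics/s1.png",cv2.resize(c[130:290,220:410],None,fx=3.7,fy=3.7,interpolation=cv2.INTER_CUBIC))
    else: cv2.imwrite("pics/t1.png",cv2.resize(c[115:260,235:395],None,fx=4,fy=4))
```

```text
Traceback (most recent call last):
  File "h.py", line 14, in blob
    i=1+np.argmax(st[1:,4]);v,u=np.nonzero(l==i)
        ~~~~~~~~~^^^^^^^^^^
ValueError: attempt to get argmax of an empty sequence
```

>>> {"api": "send_rows", "payload": {
  "rows": [
    {"tx": 0,"ty": 0,"tz": 0.05,"wx": 0,"wy": 0,"wz": 0,"gripper": -0.05},
    {"tx": 0,"ty": 0,"tz": 0.05,"wx": 0,"wy": 0,"wz": 0,"gripper": -0.05},
    {"tx": 0,"ty": 0,"tz": 0,"wx": 0,"wy": 0,"wz": 0,"gripper": -0.05},
    {"tx": 0,"ty": 0,"tz": 0,"wx": 0,"wy": 0,"wz": 0,"gripper": -0.05},
    {"tx": 0,"ty": 0,"tz": 0,"wx": 0,"wy": 0,"wz": 0,"gripper": -0.05},
    {"tx": 0,"ty": 0,"tz": 0,"wx": 0,"wy": 0,"wz": 0,"gripper": -0.05},
    {"tx": 0,"ty": 0,"tz": 0,"wx": 0,"wy": 0,"wz": 0,"gripper": -0.05},
    {"tx": 0,"ty": 0,"tz": 0,"wx": 0,"wy": 0,"wz": 0,"gripper": -0.05}
  ]
}}

```text
t: 6.25
eef_pos: [0.5452, -0.0536, 0.0664]
tool_rot: [-180.0, 0.0, -81.1]
ft_force: [-0.7, 0.4, -0.7]
width: 0.0452
finger_force: 0.0
```

Run:
```python
from h import *
np.set_printoptions(precision=1,suppress=True)
d=imaging.get_image("scene");M=masks(d)
for k,b in(("red",(300,205,380,240)),("pale",(280,205,350,240))): print(k,blob(d,M[k],.053,b))
c=d["color"]
cv2.imwrite("pics/s1.png",cv2.resize(c[130:290,220:410],None,fx=3.7,fy=3.7,interpolation=cv2.INTER_CUBIC))
```

```text
red {'n': 43, 'cen': array([486.2, 148.7]), 'rect': ((492.1809997558594, 149.03289794921875), (42.73413848876953, 31.715866088867188), 20.214218139648438), 'dims': array([23.6, 38.5]), 'ax': np.float64(68.00219438598619)}
pale {'n': 83, 'cen': array([513.6,   4.5]), 'rect': ((513.311767578125, 3.9898128509521484), (39.472938537597656, 42.66750717163086), 22.294830322265625), 'dims': array([37.8, 39. ]), 'ax': np.float64(131.29619665549154)}
```

View pics/s1.png

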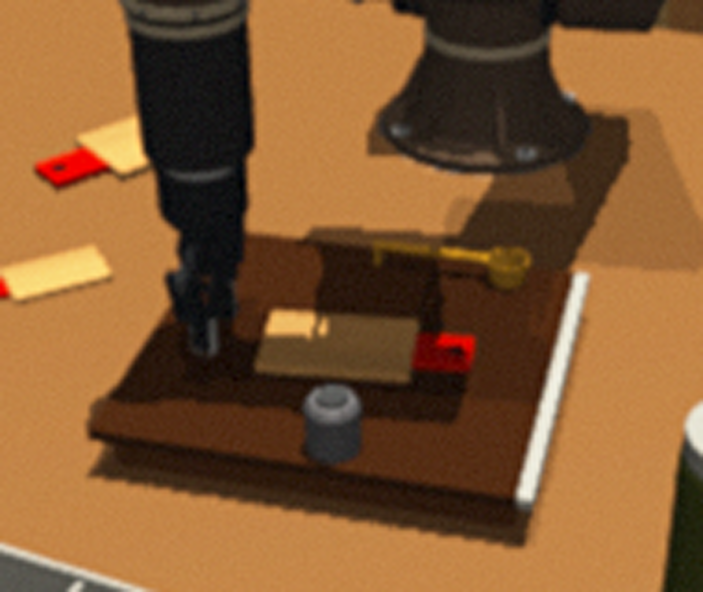

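The fingertips (crop (205,350)) hang just above the stand behind the tail, and the paddle is unmoved but in shadow. I'll keep feeling downward.

>>> {"api": "send_rows", "payload": {
  "rows": [
    {"tx": 0,"ty": 0,"tz": 0.05,"wx": 0,"wy": 0,"wz": 0,"gripper": -0.05},
    {"tx": 0,"ty": 0,"tz": 0,"wx": 0,"wy": 0,"wz": 0,"gripper": -0.05},
    {"tx": 0,"ty": 0,"tz": 0,"wx": 0,"wy": 0,"wz": 0,"gripper": -0.05},
    {"tx": 0,"ty": 0,"tz": 0,"wx": 0,"wy": 0,"wz": 0,"gripper": -0.05},
    {"tx": 0,"ty": 0,"tz": 0,"wx": 0,"wy": 0,"wz": 0,"gripper": -0.05},
    {"tx": 0,"ty": 0,"tz": 0,"wx": 0,"wy": 0,"wz": 0,"gripper": -0.05},
    {"tx": 0,"ty": 0,"tz": 0,"wx": 0,"wy": 0,"wz": 0,"gripper": -0.05},
    {"tx": 0,"ty": 0,"tz": 0,"wx": 0,"wy": 0,"wz": 0,"gripper": -0.05}
  ]
}}

```text
t: 6.97
eef_pos: [0.5452, -0.0536, 0.0649]
tool_rot: [-180.0, -0.0, -81.1]
ft_force: [1.2, 0.3, 0.9]
width: 0.0448
finger_force: 0.4
```

>>> {"api": "send_rows", "payload": {
  "rows": [
    {"tx": 0,"ty": 0,"tz": 0.05,"wx": 0,"wy": 0,"wz": 0,"gripper": -0.05},
    {"tx": 0,"ty": 0,"tz": 0,"wx": 0,"wy": 0,"wz": 0,"gripper": -0.05},
    {"tx": 0,"ty": 0,"tz": 0,"wx": 0,"wy": 0,"wz": 0,"gripper": -0.05},
    {"tx": 0,"ty": 0,"tz": 0,"wx": 0,"wy": 0,"wz": 0,"gripper": -0.05},
    {"tx": 0,"ty": 0,"tz": 0,"wx": 0,"wy": 0,"wz": 0,"gripper": -0.05},
    {"tx": 0,"ty": 0,"tz": 0,"wx": 0,"wy": 0,"wz": 0,"gripper": -0.05},
    {"tx": 0,"ty": 0,"tz": 0,"wx": 0,"wy": 0,"wz": 0,"gripper": -0.05},
    {"tx": 0,"ty": 0,"tz": 0,"wx": 0,"wy": 0,"wz": 0,"gripper": -0.05}
  ]
}}

```text
t: 7.63
eef_pos: [0.5453, -0.0536, 0.0649]
tool_rot: [-180.0, -0.0, -81.1]
ft_force: [-4.9, 1.6, 16.6]
width: 0.045
finger_force: 7.9
```

>>> {"api": "send_rows", "payload": {
  "rows": [
    {"tx": 0,"ty": 0,"tz": -0.15,"wx": 0,"wy": 0,"wz": 0,"gripper": -0.05},
    {"tx": 0,"ty": 0.13,"tz": 0,"wx": 0,"wy": 0,"wz": 0,"gripper": -0.05},
    {"tx": -0.15,"ty": 0,"tz": 0,"wx": 0,"wy": 0,"wz": -0.03,"gripper": -0.05},
    {"tx": -0.15,"ty": 0,"tz": 0,"wx": 0,"wy": 0,"wz": 0,"gripper": -0.05},
    {"tx": -0.15,"ty": 0,"tz": 0,"wx": 0,"wy": 0,"wz": 0,"gripper": -0.05},
    {"tx": -0.15,"ty": 0,"tz": 0,"wx": 0,"wy": 0,"wz": 0,"gripper": -0.05},
    {"tx": -0.15,"ty": 0,"tz": 0,"wx": 0,"wy": 0,"wz": 0,"gripper": -0.05},
    {"tx": -0.15,"ty": 0,"tz": 0,"wx": 0,"wy": 0,"wz": 0,"gripper": -0.05}
  ]
}}

```text
t: 8.3
eef_pos: [0.537, -0.0269, 0.0678]
tool_rot: [180.0, -0.0, -80.9]
ft_force: [-0.5, -0.5, -0.2]
width: 0.0449
finger_force: 0.0
```

>>> {"api": "send_rows", "payload": {
  "rows": [
    {"tx": -0.12,"ty": 0,"tz": 0,"wx": 0,"wy": 0,"wz": 0,"gripper": -0.05},
    {"tx": -0.12,"ty": 0,"tz": 0,"wx": 0,"wy": 0,"wz": 0,"gripper": -0.05},
    {"tx": -0.12,"ty": 0,"tz": 0,"wx": 0,"wy": 0,"wz": 0,"gripper": -0.05},
    {"tx": -0.12,"ty": 0,"tz": 0,"wx": 0,"wy": 0,"wz": 0,"gripper": -0.05},
    {"tx": -0.12,"ty": 0,"tz": 0,"wx": 0,"wy": 0,"wz": 0,"gripper": -0.05},
    {"tx": -0.12,"ty": 0,"tz": 0,"wx": 0,"wy": 0,"wz": 0,"gripper": -0.05},
    {"tx": -0.12,"ty": 0,"tz": 0,"wx": 0,"wy": 0,"wz": 0,"gripper": -0.05},
    {"tx": -0.12,"ty": 0,"tz": 0,"wx": 0,"wy": 0,"wz": 0,"gripper": -0.05}
  ]
}}

```text
t: 8.97
eef_pos: [0.5324, 0.0012, 0.0679]
tool_rot: [180.0, -0.0, -80.9]
ft_force: [-0.2, -0.8, -0.8]
width: 0.0451
finger_force: 0.3
```

Run:
```python
from h import *
c=imaging.get_image("scene")["color"]
cv2.imwrite("pics/s2.png",cv2.resize(c[130:290,220:410],None,fx=3.7,fy=3.7,interpolation=cv2.INTER_CUBIC))
```

```text
(no output)
```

View pics/s2.png

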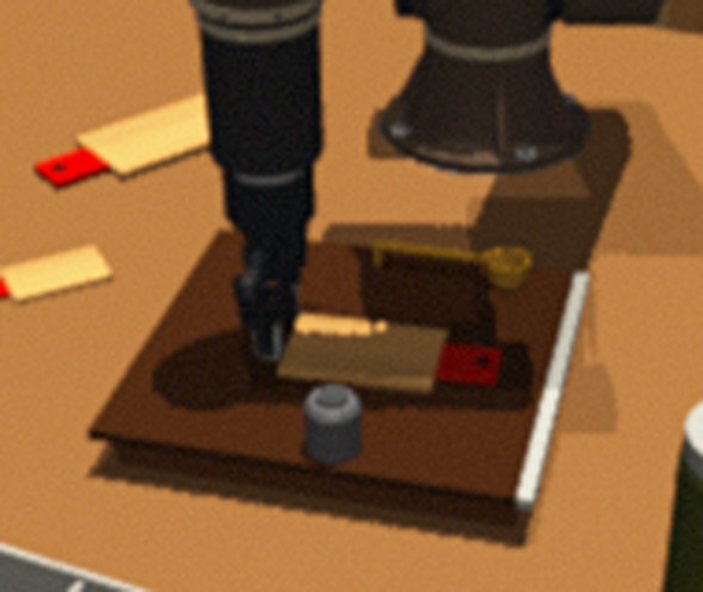

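The paddle has moved with its tail against the fingertips and is turning square, well clear of the cell and the scoop. I'll continue pushing.

>>> {"api": "send_rows", "payload": {
  "rows": [
    {"tx": -0.12,"ty": 0,"tz": 0,"wx": 0,"wy": 0,"wz": 0,"gripper": -0.05},
    {"tx": -0.12,"ty": 0,"tz": 0,"wx": 0,"wy": 0,"wz": 0,"gripper": -0.05},
    {"tx": -0.12,"ty": 0,"tz": 0,"wx": 0,"wy": 0,"wz": 0,"gripper": -0.05},
    {"tx": -0.12,"ty": 0,"tz": 0,"wx": 0,"wy": 0,"wz": 0,"gripper": -0.05},
    {"tx": -0.12,"ty": 0,"tz": 0,"wx": 0,"wy": 0,"wz": 0,"gripper": -0.05},
    {"tx": -0.12,"ty": 0,"tz": 0,"wx": 0,"wy": 0,"wz": 0,"gripper": -0.05},
    {"tx": -0.12,"ty": 0,"tz": 0,"wx": 0,"wy": 0,"wz": 0,"gripper": -0.05},
    {"tx": -0.12,"ty": 0,"tz": 0,"wx": 0,"wy": 0,"wz": 0,"gripper": -0.05}
  ]
}}

```text
t: 9.68
eef_pos: [0.528, 0.0297, 0.068]
tool_rot: [-180.0, 0.0, -80.9]
ft_force: [-0.4, -1.6, 0.5]
width: 0.0447
finger_force: 0.5
```

>>> {"api": "send_rows", "payload": {
  "rows": [
    {"tx": -0.12,"ty": 0,"tz": 0,"wx": 0,"wy": 0,"wz": 0,"gripper": -0.05},
    {"tx": -0.12,"ty": 0,"tz": 0,"wx": 0,"wy": 0,"wz": 0,"gripper": -0.05},
    {"tx": -0.12,"ty": 0,"tz": 0,"wx": 0,"wy": 0,"wz": 0,"gripper": -0.05},
    {"tx": -0.12,"ty": 0,"tz": 0,"wx": 0,"wy": 0,"wz": 0,"gripper": -0.05},
    {"tx": -0.12,"ty": 0,"tz": 0,"wx": 0,"wy": 0,"wz": 0,"gripper": -0.05},
    {"tx": -0.12,"ty": 0,"tz": 0,"wx": 0,"wy": 0,"wz": 0,"gripper": -0.05},
    {"tx": -0.12,"ty": 0,"tz": 0,"wx": 0,"wy": 0,"wz": 0,"gripper": -0.05},
    {"tx": -0.05,"ty": 0,"tz": 0,"wx": 0,"wy": 0,"wz": 0,"gripper": -0.05}
  ]
}}

```text
t: 10.35
eef_pos: [0.5237, 0.0562, 0.0679]
tool_rot: [-180.0, 0.0, -80.9]
ft_force: [-0.1, -1.5, 0.3]
width: 0.0447
finger_force: 0.5
```

Run:
```python
from h import *
for n,(a,b,e,f) in(("scene",(130,290,220,410)),("top",(115,260,235,395))):
    c=imaging.get_image(n)["color"]
    cv2.imwrite(f"pics/{n}3.png",cv2.resize(c[a:b,e:f],None,fx=3.7,fy=3.7,interpolation=cv2.INTER_CUBIC))
```

```text
(no output)
```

View pics/scene3.png

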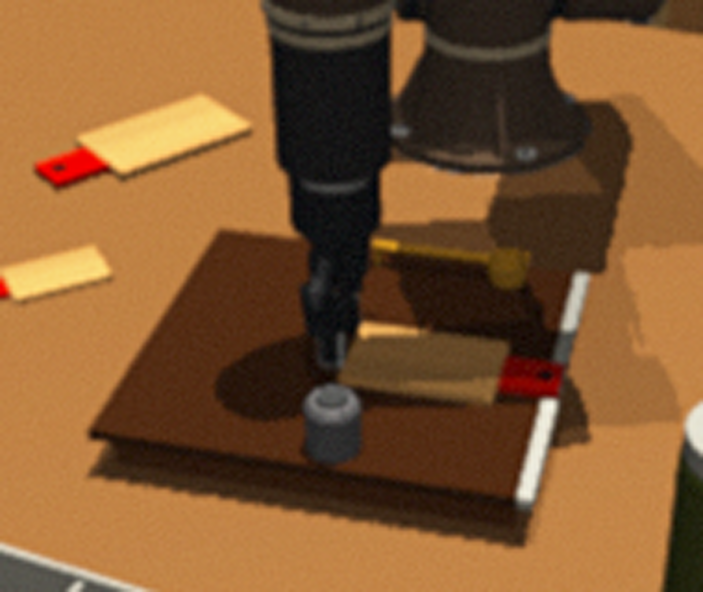

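The grip tip is now just over the trim, at crop (560,375), and pointing nearly square. I'll push most of the remaining distance, then back off to measure precisely.

>>> {"api": "send_rows", "payload": {
  "rows": [
    {"tx": -0.12,"ty": 0,"tz": 0,"wx": 0,"wy": 0,"wz": 0,"gripper": -0.05},
    {"tx": -0.12,"ty": 0,"tz": 0,"wx": 0,"wy": 0,"wz": 0,"gripper": -0.05},
    {"tx": -0.12,"ty": 0,"tz": 0,"wx": 0,"wy": 0,"wz": 0,"gripper": -0.05},
    {"tx": -0.12,"ty": 0,"tz": 0,"wx": 0,"wy": 0,"wz": 0,"gripper": -0.05},
    {"tx": -0.12,"ty": 0,"tz": 0,"wx": 0,"wy": 0,"wz": 0,"gripper": -0.05},
    {"tx": -0.12,"ty": 0,"tz": 0,"wx": 0,"wy": 0,"wz": 0,"gripper": -0.05},
    {"tx": -0.12,"ty": 0,"tz": 0,"wx": 0,"wy": 0,"wz": 0,"gripper": -0.05},
    {"tx": -0.12,"ty": 0,"tz": 0,"wx": 0,"wy": 0,"wz": 0,"gripper": -0.05}
  ]
}}

```text
t: 11.12
eef_pos: [0.5192, 0.0845, 0.0679]
tool_rot: [180.0, -0.0, -80.9]
ft_force: [0.0, -0.9, 0.2]
width: 0.0448
finger_force: 0.4
```

>>> {"api": "send_rows", "payload": {
  "rows": [
    {"tx": -0.1,"ty": 0,"tz": 0,"wx": 0,"wy": 0,"wz": 0,"gripper": -0.05},
    {"tx": -0.1,"ty": 0,"tz": 0,"wx": 0,"wy": 0,"wz": 0,"gripper": -0.05},
    {"tx": -0.05,"ty": 0,"tz": 0,"wx": 0,"wy": 0,"wz": 0,"gripper": -0.05},
    {"tx": -0.03,"ty": 0,"tz": 0,"wx": 0,"wy": 0,"wz": 0,"gripper": -0.05},
    {"tx": -0.02,"ty": 0,"tz": 0,"wx": 0,"wy": 0,"wz": 0,"gripper": -0.05},
    {"tx": 0,"ty": 0,"tz": 0,"wx": 0,"wy": 0,"wz": 0,"gripper": -0.05},
    {"tx": 0,"ty": 0,"tz": 0,"wx": 0,"wy": 0,"wz": 0,"gripper": -0.05},
    {"tx": 0,"ty": 0,"tz": 0,"wx": 0,"wy": 0,"wz": 0,"gripper": -0.05}
  ]
}}

```text
t: 11.78
eef_pos: [0.5179, 0.093, 0.0679]
tool_rot: [-180.0, 0.0, -80.9]
ft_force: [0.6, -0.3, 0.9]
width: 0.045
finger_force: 0.0
```

>>> {"api": "send_rows", "payload": {
  "rows": [
    {"tx": 0.4,"ty": 0,"tz": 0,"wx": 0,"wy": 0,"wz": 0,"gripper": -0.05},
    {"tx": 0.6,"ty": 0,"tz": 0,"wx": 0,"wy": 0,"wz": 0,"gripper": -0.05},
    {"tx": 0,"ty": 0,"tz": -1,"wx": 0,"wy": 0,"wz": 0,"gripper": -0.05},
    {"tx": 0,"ty": 0,"tz": -1,"wx": 0,"wy": 0,"wz": 0,"gripper": -0.05},
    {"tx": 1,"ty": 0,"tz": -1,"wx": 0,"wy": 0,"wz": 0,"gripper": -0.05},
    {"tx": 1,"ty": 0,"tz": -1,"wx": 0,"wy": 0,"wz": 0,"gripper": -0.05},
    {"tx": 1,"ty": 0,"tz": -1,"wx": 0,"wy": 0,"wz": 0,"gripper": -0.05},
    {"tx": 1,"ty": 0,"tz": 0,"wx": 0,"wy": 0,"wz": 0,"gripper": -0.05}
  ]
}}

```text
t: 12.45
eef_pos: [0.5441, -0.0551, 0.223]
tool_rot: [-179.4, -0.1, -80.8]
ft_force: [2.2, 0.3, 0.6]
width: 0.045
finger_force: 0.0
```

>>> {"api": "send_rows", "payload": {
  "rows": [
    {"tx": 1,"ty": 0,"tz": 0,"wx": 0,"wy": 0,"wz": 0,"gripper": -0.05},
    {"tx": 1,"ty": 0,"tz": 0,"wx": 0,"wy": 0,"wz": 0,"gripper": -0.05},
    {"tx": 1,"ty": 0,"tz": 0,"wx": 0,"wy": 0,"wz": 0,"gripper": -0.05},
    {"tx": 1,"ty": 0,"tz": 0,"wx": 0,"wy": 0,"wz": 0,"gripper": -0.05},
    {"tx": 1,"ty": 0,"tz": 0,"wx": 0,"wy": 0,"wz": 0,"gripper": -0.05},
    {"tx": 1,"ty": 0,"tz": 0,"wx": 0,"wy": 0,"wz": 0,"gripper": -0.05},
    {"tx": 0,"ty": 0,"tz": 0,"wx": 0,"wy": 0,"wz": 0,"gripper": -0.05},
    {"tx": 0,"ty": 0,"tz": 0,"wx": 0,"wy": 0,"wz": 0,"gripper": -0.05}
  ]
}}

```text
t: 13.12
eef_pos: [0.569, -0.2333, 0.2156]
tool_rot: [179.9, 0.0, -81.1]
ft_force: [-0.6, 0.4, -0.5]
width: 0.045
finger_force: 0.0
```

```bash
cat > m.py <<'E'
from h import *
import sys
np.set_printoptions(precision=1,suppress=True)
d=imaging.get_image("top");M=masks(d)
cv2.imwrite(f"pics/{sys.argv[1]}.png",cv2.resize(d["color"][115:260,220:395],None,fx=4,fy=4,interpolation=cv2.INTER_CUBIC))
n=np.array([-.1577,.9875])
for k,z,b in(("red",.053,(220,120,390,255)),("pale",.053,(235,150,360,220)),("trim",.045,(242,140,275,255))):
    r=blob(d,M[k],z,b);print(k,r,"n",n@r["cen"],n@r["rect"][0])
d=imaging.get_image("scene");M=masks(d)
for k,b in(("red",(340,205,400,250)),("pale",(300,205,375,250))):
    r=blob(d,M[k],.053,b);print("scene",k,r,"n",n@r["cen"])
E
python3 m.py t4
```

```text
red {'n': 184, 'cen': array([498.4, 256.5]), 'rect': ((498.2375793457031, 257.189697265625), (44.21631622314453, 50.836368560791016), 8.806042671203613), 'dims': array([41.5, 47.6]), 'ax': np.float64(101.70247977266327)} n 174.70752397302226 175.4027597869873
pale {'n': 1187, 'cen': array([519.6, 280.2]), 'rect': ((525.9617309570312, 270.10546875), (225.81382751464844, 78.51963806152344), 1.1807538270950317), 'dims': array([ 64.2, 237.3]), 'ax': np.float64(-175.22138514193483)} n 194.75395376621378 183.78498541870118
trim {'n': 178, 'cen': array([406.7, 223.6]), 'rect': ((408.6578369140625, 223.59507751464844), (149.23593139648438, 15.232860565185547), 9.168760299682617), 'dims': array([ 11.4, 147.2]), 'ax': np.float64(-170.66839354103703)} n 156.62995260104816 156.3547981643677
scene red {'n': 131, 'cen': array([500.8, 259.2]), 'rect': ((498.85723876953125, 258.96490478515625), (50.77288818359375, 50.62083053588867), 8.992850303649902), 'dims': array([43.4, 47.4]), 'ax': np.float64(93.30463094169117)} n 176.98169696933883
scene pale {'n': 686, 'cen': array([513.2, 170.2]), 'rect': ((512.1669921875, 169.4876251220703), (90.31511688232422, 136.3092498779297), 9.407418251037598), 'dims': array([ 84. , 130.8]), 'ax': np.float64(98.63861041814586)} n 87.13713749646105
```

View pics/t4.png

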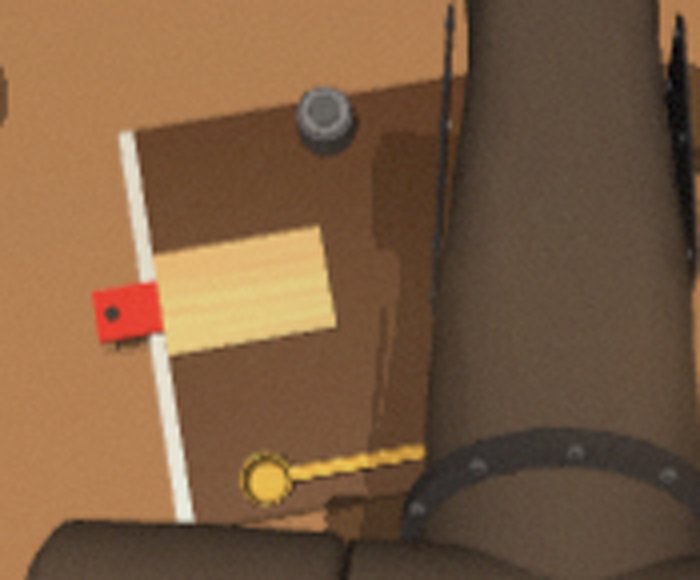

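The grip is about 38 mm past the trim and the paddle looks square to it. Cell (325,115) and scoop (267,480) are undisturbed. I'll refine the blade measurement, since my mask merged it with the table.

```bash
cat > m2.py <<'E'
from h import *
np.set_printoptions(precision=2,suppress=True)
th=np.radians(9.07);t=np.array([np.cos(th),np.sin(th)]);n=np.array([-t[1],t[0]])
# rectified grid in stand axes, 1 mm cells: rows n, cols t
def rect(d,z,n0,n1,t0,t1,s=.5):
    N,Tt=np.meshgrid(np.arange(n0,n1,s),np.arange(t0,t1,s),indexing="ij")
    w=(Tt[...,None]*t+N[...,None]*n)/1e3
    p=w2px(d,np.c_[w.reshape(-1,2),np.full(N.size,z)]).reshape(*N.shape,2).astype(np.float32)
    return cv2.remap(d["color"],p[...,0],p[...,1],cv2.INTER_LINEAR).astype(float)
def edge(prof,n0,s=.5):  # 50% crossings
    g=np.abs(np.gradient(cv2.GaussianBlur(prof[:,None],(1,9),0)[:,0]));return g
def fitedge(img,n0,t0,cols,chan,s=.5,lo=0,hi=None):
    out=[]
    for c in cols:
        p=img[:,max(0,c-4):c+5,:].mean(1)@chan
        g=np.abs(np.gradient(np.convolve(np.pad(p,4,"edge"),np.ones(9)/9,"valid")));g[g<.5*g.max()]=0
        i=np.argmax(g);sl=slice(max(0,i-6),i+7);k=np.arange(len(g))[sl]
        out.append((t0+c*s,n0+s*(g[sl]*k).sum()/g[sl].sum()))
    o=np.array(out);a,b=np.polyfit(o[:,0],o[:,1],1);m=o[:,0].mean()
    return np.array([a*m+b,np.degrees(np.arctan(a)),m])
E
python3 - <<'E'
from m2 import *
for v,off in(("top",0),("scene",0)):
    d=imaging.get_image(v)
    G=np.array([0,1.,0]);RG=np.array([0,-1,1.])
    for nm,z,n0,n1,t0,t1,ch in(("trim outer L",.045,157,172,380,480,G),("trim outer R",.045,157,172,570,650,G),
        ("tail",.053,10,32,495,550,G),("grip root",.053,140,160,510,532,G),("tip",.053,185,215,510,532,RG)):
        im=rect(d,z,n0,n1,t0,t1);print(v,nm,fitedge(im,n0,t0,range(8,im.shape[1]-8,4),ch))
    for nm,a,b in(("side+",550,575),("side-",470,495)):
        im=rect(d,.053,35,135,a,b).transpose(1,0,2);print(v,nm,fitedge(im,a,35,range(8,180,4),G))
E
```

```text
top trim outer L [163.04  -0.19 429.  ]
top trim outer R [162.75  -0.01 609.  ]
top tail [ 19.98   0.5  522.  ]
top grip root [150.07  -0.43 520.  ]
top tip [200.     4.17 520.  ]
top side+ [572.42  -0.1   81.  ]
top side- [492.48   0.01  81.  ]
scene trim outer L [164.12  -0.03 429.  ]
scene trim outer R [164.61  -1.03 609.  ]
scene tail [ 20.2   -0.34 522.  ]
scene grip root [151.81   7.07 520.  ]
scene tip [201.14  -1.37 520.  ]
scene side+ [571.64  -0.07  81.  ]
scene side- [490.12  -0.07  81.  ]
```

>>> {"api": "send_rows", "payload": {
  "rows": [
    {"tx": -0.62,"ty": -0.15,"tz": 0,"wx": 0,"wy": 0,"wz": 0,"gripper": -0.05},
    {"tx": -0.62,"ty": 0,"tz": 0,"wx": 0,"wy": 0,"wz": 0,"gripper": -0.05},
    {"tx": -0.62,"ty": 0,"tz": 0,"wx": 0,"wy": 0,"wz": 0,"gripper": -0.05},
    {"tx": -0.62,"ty": 0,"tz": 0,"wx": 0,"wy": 0,"wz": 0,"gripper": -0.05},
    {"tx": -0.62,"ty": 0,"tz": 0,"wx": 0,"wy": 0,"wz": 0,"gripper": -0.05},
    {"tx": -0.62,"ty": 0,"tz": 0,"wx": 0,"wy": 0,"wz": 0,"gripper": -0.05},
    {"tx": -0.62,"ty": 0,"tz": 0,"wx": 0,"wy": 0,"wz": 0,"gripper": -0.05},
    {"tx": -0.62,"ty": 0,"tz": 0,"wx": 0,"wy": 0,"wz": 0,"gripper": -0.05}
  ]
}}

```text
t: 13.98
eef_pos: [0.5501, -0.0817, 0.2167]
tool_rot: [-180.0, 0.0, -80.8]
ft_force: [-0.1, 0.8, -0.1]
width: 0.0449
finger_force: 0.0
```

>>> {"api": "send_rows", "payload": {
  "rows": [
    {"tx": -0.62,"ty": 0,"tz": 0,"wx": 0,"wy": 0,"wz": 0,"gripper": -0.05},
    {"tx": -0.62,"ty": 0,"tz": 0,"wx": 0,"wy": 0,"wz": 0,"gripper": -0.05},
    {"tx": -0.62,"ty": 0,"tz": 0,"wx": 0,"wy": 0,"wz": 0,"gripper": -0.05},
    {"tx": -0.62,"ty": 0,"tz": 0,"wx": 0,"wy": 0,"wz": 0,"gripper": -0.05},
    {"tx": -0.62,"ty": 0,"tz": 0,"wx": 0,"wy": 0,"wz": 0,"gripper": -0.05},
    {"tx": -0.62,"ty": 0,"tz": 0,"wx": 0,"wy": 0,"wz": 0,"gripper": -0.05},
    {"tx": -0.62,"ty": 0,"tz": 0,"wx": 0,"wy": 0,"wz": -0.02,"gripper": -0.05},
    {"tx": 0,"ty": 0,"tz": 0,"wx": 0,"wy": 0,"wz": 0,"gripper": -0.05}
  ]
}}

```text
t: 14.65
eef_pos: [0.5295, 0.0481, 0.2168]
tool_rot: [-179.9, 0.0, -80.6]
ft_force: [0.2, -0.5, 1.6]
width: 0.0447
finger_force: 0.0
```

>>> {"api": "send_rows", "payload": {
  "rows": [
    {"tx": 0,"ty": 0,"tz": 0.7,"wx": 0,"wy": 0,"wz": 0.05,"gripper": -0.05},
    {"tx": 0,"ty": 0,"tz": 0.7,"wx": 0,"wy": 0,"wz": 0,"gripper": -0.05},
    {"tx": 0,"ty": 0,"tz": 0.7,"wx": 0,"wy": 0,"wz": 0,"gripper": -0.05},
    {"tx": 0,"ty": 0,"tz": 0.7,"wx": 0,"wy": 0,"wz": 0,"gripper": -0.05},
    {"tx": 0,"ty": 0,"tz": 0.7,"wx": 0,"wy": 0,"wz": 0,"gripper": -0.05},
    {"tx": 0,"ty": 0,"tz": 0.7,"wx": 0,"wy": 0,"wz": 0,"gripper": -0.05},
    {"tx": 0,"ty": 0,"tz": 0.6,"wx": 0,"wy": 0,"wz": 0,"gripper": -0.05},
    {"tx": 0,"ty": 0,"tz": 0,"wx": 0,"wy": 0,"wz": 0,"gripper": -0.05}
  ]
}}

```text
t: 15.32
eef_pos: [0.5277, 0.0446, 0.0693]
tool_rot: [179.7, -0.1, -81.1]
ft_force: [0.4, -0.4, 0.0]
width: 0.0447
finger_force: 0.0
```

>>> {"api": "send_rows", "payload": {
  "rows": [
    {"tx": -0.25,"ty": 0,"tz": 0,"wx": 0,"wy": 0,"wz": 0,"gripper": -0.05},
    {"tx": -0.25,"ty": 0,"tz": 0,"wx": 0,"wy": 0,"wz": 0,"gripper": -0.05},
    {"tx": -0.25,"ty": 0,"tz": 0,"wx": 0,"wy": 0,"wz": 0,"gripper": -0.05},
    {"tx": -0.25,"ty": 0,"tz": 0,"wx": 0,"wy": 0,"wz": 0,"gripper": -0.05},
    {"tx": -0.2,"ty": 0,"tz": 0,"wx": 0,"wy": 0,"wz": 0,"gripper": -0.05},
    {"tx": -0.1,"ty": 0,"tz": 0,"wx": 0,"wy": 0,"wz": 0,"gripper": -0.05},
    {"tx": 0,"ty": 0,"tz": 0,"wx": 0,"wy": 0,"wz": 0,"gripper": -0.05},
    {"tx": 0,"ty": 0,"tz": 0,"wx": 0,"wy": 0,"wz": 0,"gripper": -0.05}
  ]
}}

```text
t: 15.98
eef_pos: [0.524, 0.0838, 0.0725]
tool_rot: [-180.0, 0.0, -81.1]
ft_force: [-0.1, 0.1, 0.5]
width: 0.045
finger_force: 0.0
```

>>> {"api": "send_rows", "payload": {
  "rows": [
    {"tx": 0,"ty": 0,"tz": 0.15,"wx": 0,"wy": 0,"wz": -0.03,"gripper": -0.05},
    {"tx": 0,"ty": 0,"tz": 0,"wx": 0,"wy": 0,"wz": 0,"gripper": -0.05},
    {"tx": -0.1,"ty": 0,"tz": 0,"wx": 0,"wy": 0,"wz": 0,"gripper": -0.05},
    {"tx": -0.1,"ty": 0,"tz": 0,"wx": 0,"wy": 0,"wz": 0,"gripper": -0.05},
    {"tx": -0.1,"ty": 0,"tz": 0,"wx": 0,"wy": 0,"wz": 0,"gripper": -0.05},
    {"tx": 0,"ty": 0,"tz": 0,"wx": 0,"wy": 0,"wz": 0,"gripper": -0.05},
    {"tx": 0,"ty": 0,"tz": 0,"wx": 0,"wy": 0,"wz": 0,"gripper": -0.05},
    {"tx": 0,"ty": 0,"tz": 0,"wx": 0,"wy": 0,"wz": 0,"gripper": -0.05}
  ]
}}

```text
t: 16.65
eef_pos: [0.5226, 0.0925, 0.0678]
tool_rot: [-180.0, 0.0, -80.9]
ft_force: [-0.6, 0.0, -0.2]
width: 0.0449
finger_force: 0.0
```

>>> {"api": "send_rows", "payload": {
  "rows": [
    {"tx": -0.08,"ty": 0,"tz": 0,"wx": 0,"wy": 0,"wz": 0,"gripper": -0.05},
    {"tx": -0.1,"ty": 0,"tz": 0,"wx": 0,"wy": 0,"wz": 0,"gripper": -0.05},
    {"tx": -0.1,"ty": 0,"tz": 0,"wx": 0,"wy": 0,"wz": 0,"gripper": -0.05},
    {"tx": -0.08,"ty": 0,"tz": 0,"wx": 0,"wy": 0,"wz": 0,"gripper": -0.05},
    {"tx": -0.06,"ty": 0,"tz": 0,"wx": 0,"wy": 0,"wz": 0,"gripper": -0.05},
    {"tx": -0.03,"ty": 0,"tz": 0,"wx": 0,"wy": 0,"wz": 0,"gripper": -0.05},
    {"tx": 0,"ty": 0,"tz": 0,"wx": 0,"wy": 0,"wz": 0,"gripper": -0.05},
    {"tx": 0,"ty": 0,"tz": 0,"wx": 0,"wy": 0,"wz": 0,"gripper": -0.05}
  ]
}}

```text
t: 17.32
eef_pos: [0.5205, 0.1059, 0.0678]
tool_rot: [-180.0, 0.0, -80.9]
ft_force: [0.2, 0.2, 0.5]
width: 0.0446
finger_force: 0.0
```

>>> {"api": "send_rows", "payload": {
  "rows": [
    {"tx": 0.4,"ty": 0,"tz": 0,"wx": 0,"wy": 0,"wz": 0,"gripper": -0.05},
    {"tx": 0.6,"ty": 0,"tz": 0,"wx": 0,"wy": 0,"wz": 0,"gripper": -0.05},
    {"tx": 0,"ty": 0,"tz": -1,"wx": 0,"wy": 0,"wz": 0,"gripper": -0.05},
    {"tx": 0,"ty": 0,"tz": -1,"wx": 0,"wy": 0,"wz": 0,"gripper": -0.05},
    {"tx": 1,"ty": 0,"tz": -1,"wx": 0,"wy": 0,"wz": 0,"gripper": -0.05},
    {"tx": 1,"ty": 0,"tz": -1,"wx": 0,"wy": 0,"wz": 0,"gripper": -0.05},
    {"tx": 1,"ty": 0,"tz": -1,"wx": 0,"wy": 0,"wz": 0,"gripper": -0.05},
    {"tx": 1,"ty": 0,"tz": 0,"wx": 0,"wy": 0,"wz": 0,"gripper": -0.05}
  ]
}}

```text
t: 17.98
eef_pos: [0.5468, -0.0423, 0.2228]
tool_rot: [-179.4, -0.0, -80.8]
ft_force: [1.9, -0.5, 0.5]
width: 0.0448
finger_force: 0.0
```

>>> {"api": "send_rows", "payload": {
  "rows": [
    {"tx": 1,"ty": 0,"tz": 0,"wx": 0,"wy": 0,"wz": 0,"gripper": -0.05},
    {"tx": 1,"ty": 0,"tz": 0,"wx": 0,"wy": 0,"wz": 0,"gripper": -0.05},
    {"tx": 1,"ty": 0,"tz": 0,"wx": 0,"wy": 0,"wz": 0,"gripper": -0.05},
    {"tx": 1,"ty": 0,"tz": 0,"wx": 0,"wy": 0,"wz": 0,"gripper": -0.05},
    {"tx": 1,"ty": 0,"tz": 0,"wx": 0,"wy": 0,"wz": 0,"gripper": -0.05},
    {"tx": 1,"ty": 0,"tz": 0,"wx": 0,"wy": 0,"wz": 0,"gripper": -0.05},
    {"tx": 0,"ty": 0,"tz": 0,"wx": 0,"wy": 0,"wz": 0,"gripper": -0.05},
    {"tx": 0,"ty": 0,"tz": 0,"wx": 0,"wy": 0,"wz": 0,"gripper": -0.05}
  ]
}}

```text
t: 18.65
eef_pos: [0.5717, -0.2206, 0.2155]
tool_rot: [179.9, 0.0, -81.1]
ft_force: [0.5, -0.4, -0.5]
width: 0.0448
finger_force: 0.0
```

```bash
cat > m3.py <<'E'
from m2 import *
for v in("top","scene"):
    d=imaging.get_image(v);c=d["color"]
    G=np.array([0,1.,0]);RG=np.array([0,-1,1.])
    if v=="top": cv2.imwrite("pics/t5.png",cv2.resize(c[115:260,220:395],None,fx=4,fy=4,interpolation=cv2.INTER_CUBIC))
    for nm,z,n0,n1,t0,t1,ch in(("trim outer L",.045,157,172,380,480,G),("trim outer R",.045,157,172,580,650,G),
        ("tail",.053,20,45,500,565,G),("root grip",.053,150,175,518,546,G),("tip",.053,200,228,518,546,RG),("shoulder-",.053,158,175,497,508,G)):
        im=rect(d,z,n0,n1,t0,t1);print(v,nm,fitedge(im,n0,t0,range(8,im.shape[1]-8,4),ch))
    for nm,a,b in(("side+",558,585),("side-",478,502)):
        im=rect(d,.053,45,145,a,b).transpose(1,0,2);print(v,nm,fitedge(im,a,45,range(8,180,4),G))
    r=blob(d,masks(d)["red"],.053,(225,120,390,255) if v=="top" else (340,205,400,250));print("red n",n@r["cen"],n@r["rect"][0],r["rect"][1:])
E
python3 m3.py
```

```text
top trim outer L [163.02  -0.2  429.  ]
top trim outer R [162.81   0.02 614.  ]
top tail [ 32.42   0.08 532.  ]
top root grip [162.33   0.93 531.  ]
top tip [210.09 -12.97 531.  ]
top shoulder- [162.22  -0.1  502.  ]
top side+ [573.76  -0.19  91.  ]
top side- [493.17   0.01  91.  ]
red n 187.14790720604375 187.9527347377408 ((44.44319152832031, 50.88238525390625), 9.411714553833008)
scene trim outer L [164.19  -0.06 429.  ]
scene trim outer R [164.61  -1.55 614.  ]
scene tail [ 32.67  -0.02 532.  ]
scene root grip [164.77   0.01 531.  ]
scene tip [213.52   0.63 531.  ]
scene shoulder- [164.79 -18.27 502.  ]
scene side+ [573.71  -0.46  91.  ]
scene side- [490.37  -0.    91.  ]
red n 188.98967122494753 189.52388433711565 ((50.77286148071289, 50.21721267700195), 8.99279499053955)
```

View pics/t5.png

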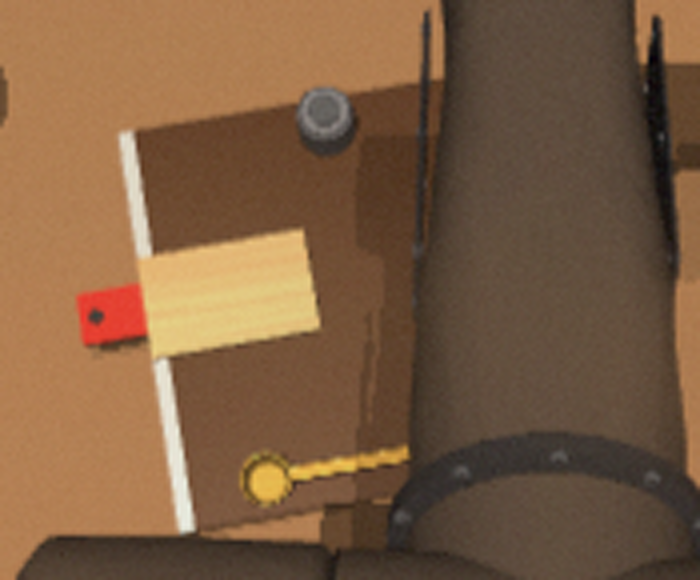

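The shoulder sits on the trim edge to within about 1 mm, at crop (150,305). The paddle is square within 0.2°, cell and scoop are where they were, and the hand is clear.

```bash
python3 -c "
from rig import finish_job
print(finish_job())"
```

```text
the job is handed in; nothing more can be done
None
```

I pushed the paddle flat along the stand until the red grip sticks out past the steel trim: the grip's root measures within about 1 mm of the edge and the paddle is square to within about 0.2°. The cell and scoop are where they were, the hand never went near the canisters or the glass cylinder and ended clear, and the job was handed in at about 19 s.

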